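Hang the order tag and run the loading board out to the marker

TASK

Lift the steel order tag out of its white block, hook it onto the rail near the shelf end (well short of the upright marker), slide it along the rail until it hangs in line with the marker blade, and let go of it. Then, without lifting it, slide the wooden board with its two moulds straight out over the open end of the shelf until its outer end is in line with the same marker, taking care not to let the board tip or lose a mould. The board would tip by itself there, so finish while still holding it level on the shelf, and leave everything else on the table alone.

Things in the scene. Friction and masses are not known exactly. Their poses are not given: they have to be found in the camera images.
- stand: Fixed low shelf with a rail at its far side. Origin on the table below the middle of the shelf's open end; y runs inward along the shelf (the board comes out towards -y), x across, away from the robot, z up. Shelf top 70 mm high, 130 mm wide, 380 mm long (y 0 to 380 mm).
- rail_mid (a point): Middle of the rail's axis, axes as the stand's: a round steel bar 12 mm thick along y, 210 mm above the table, at stand x=140 mm, y=-160 mm. Free for 380 mm between two posts, 205 mm either side, 16 mm thick, reaching 6 mm above the axis. Hook the tag on from the robot's side.
- marker_tip (a point): Fixed marker, 215 to 260 mm out from the shelf end: an upright blade 8 mm thick (y), 210 mm high, its near edge 50 mm behind the rail axis; a finger from it passes below the hung tag towards the board. This point: end of the finger, mid-thickness, 85 mm up, 75 mm from the board's centre line; axes as the stand's. The line to reach is y=0 of this frame.
- tag_grip (a point): Order tag (120 g), upright in its block: centre of its grey grip tab on top, 10 mm thick (x), 26 mm wide (y), 46 mm high, on the hook's roof. Tag axes: z up, y along its width, x towards the open side of the hook. A plate 56 mm wide (y), 60 mm high hangs under the hook; the tag's lower end is 133 mm below this point. Hung, this point is 34 mm above the rail's axis.
- tag_hook (a point): Middle of the hook's roof underside, 28 mm below tag_grip, same axes. C hook, 24 mm wide (y): roof, back wall at -x, inner width 23 mm, lip 14 mm down at +x, bottom step 40 mm below the roof. The side opening is 26 mm high, centred 27 mm below this point: bring it over the rail towards +x at that height, then lower 21 mm. Hung, this point is 6 mm above the rail's axis.
- holder: White fixed block holding the tag, 44 x 90 x 43 mm, origin under its middle, same axes as the tag. The tag's plate stands 35 mm deep in a slot (8 x 62 mm) open at the top; lift it straight up more than 40 mm.
- board_grip (a point): Wooden loading board (110 mm in x, 400 mm long in y, 14 mm thick, about 0.4 kg) lying on the shelf, axes nearly the stand's. This point: centre of the upright cleat near its inner end, 70 mm wide (x), 18 mm thick (y), standing 44 mm above the board. It is 36 mm above the board's underside and 375 mm inward of its outer end, on the centre line.
- board_end (a point): Middle of the top edge of the board's outer (-y) end, 14 mm above its underside; board axes (y points inward along the board).
- mould1: Loose round steel tart mould on the board, 80 mm across, 28 mm high, 0.08 to 0.17 kg, nearer the outer end; origin at the middle of its underside.
- mould2: Second loose mould, the same, nearer the middle of the board.
- bowl: Bystander: round steel mixing bowl, 170 mm across, 60 mm high; leave it alone. Origin under its middle.
- brush: Bystander: pastry brush lying flat, 200 mm long, often beneath where the board comes out; leave it alone. Origin under its middle.
- jar: Bystander: glass jar with steel cap, 64 mm across, 90 mm high; leave it alone. Origin under its middle.
- cup: Bystander: clear plastic cup, 72 mm across, 90 mm high; leave it alone. Origin under its middle.
- cutter: Bystander: steel ring cutter, 72 mm across, 30 mm high; leave it alone. Origin under its middle.
Mind the look-alikes: they are no part of the job. What is shaped like the mould2 but purple is not meant.

How it is judged (in metres and radians):
On the way, in this order (a step that is already met when the one before it is completed fails the run):
1. the tag is hooked on the rail, at least 60 mm short of the marker on the shelf side (x of tag_hook in the frame of rail_mid between -0.01 and 0.01 m and z of tag_hook in the frame of rail_mid between -0.003 and 0.015 m and angle between tag_hook's own z axis and vertical below 0.35 rad and y of tag_hook in the frame of marker_tip above 0.06 m), for 0.2 s.
2. the tag, slid along, hangs on the rail in line with the marker and is let go (x of tag_hook in the frame of rail_mid between -0.01 and 0.01 m and z of tag_hook in the frame of rail_mid between -0.003 and 0.015 m and angle between tag_hook's own z axis and vertical below 0.35 rad and y of tag_hook in the frame of marker_tip between -0.01 and 0.01 m and contact force between tag and the fingers below 0.1 N and contact force between tag and the arm below 0.1 N and contact force between tag and stand above 0.2 N and linear speed of tag below 0.05 m/s), for 0.2 s.
3. the board's outer end is in line with the marker and the board is held level (y of board_end in the frame of marker_tip between -0.01 and 0.01 m and x of board_end in the frame of stand between -0.03 and 0.03 m and z of board_end in the frame of stand between 0.072 and 0.096 m and angle between the y axis of board_end and the y axis of stand, either way round below 0.12 rad and angle between board_end's own z axis and vertical below 0.05 rad and (contact force between board and the fingers above 1 N or contact force between board and the arm above 1 N) and linear speed of board below 0.02 m/s and contact force between board and stand above 0.3 N), for 0.2 s.
At the end, for the whole second after the job is handed in: Tag hangs still, untouched on the rail within 10 mm of the marker line. Board end within 10 mm of that line, 30 mm sideways, 12 mm of its height, turned < 0.12 rad, tilt < 0.05 rad, on the shelf, still, held by the arm (> 1 N). Both moulds on the board (all of step 2 and all of step 3 and z of mould1 in the frame of board_end between -0.006 and 0.008 m and x of mould1 in the frame of board_end between -0.05 and 0.05 m and y of mould1 in the frame of board_end between 0.01 and 0.36 m and z of mould2 in the frame of board_end between -0.006 and 0.008 m and x of mould2 in the frame of board_end between -0.05 and 0.05 m and y of mould2 in the frame of board_end between 0.01 and 0.36 m); the arm keeps its last pose, push and grip.
It fails at once if the board tips (tilt above 0.12 rad) (angle between board_end's own z axis and vertical above 0.12 rad).
It fails at once if the board is lifted more than 30 mm off the shelf (z of board_grip in the frame of stand above 0.136 m).
It fails at once if a mould leaves the board (z of any of mould1, mould2 in the frame of board_end below -0.03 m).
It fails at once if the tag is dropped (height (world z) of tag_hook below 0.07 m).
It fails at once if a bystander is moved more than 30 mm (distance of any of bowl, brush, jar, cup, cutter from where it was at the start of the episode above 0.03 m).
It also fails if it takes over 67 s, if anything falls off the work surface, if the arm or the gripper's body presses on something with over 40 N, if the wrist force passes 120 N, or if a joint passes its speed limit or range.

ROBOT

A 6-joint arm with a two-finger parallel gripper is mounted at the origin on the work surface. World frame = base frame: x ahead of the robot, y to its left, z up, the work surface at z = 0. Lengths are in mm, angles in rad, forces in N, time in s.
With the tool pointing down it reaches from about 275 to 750 mm from the base axis. Payload 10.2 kg.
Tool frame: the origin (TCP) lies at the very end of the fingers, on their centre line; the grasp point (between the pads) lies 19 mm behind it (ctrl.tcp_to_grasp is the distance from the TCP to the grasp point, in mm); z points along the fingers, y is the direction in which the jaws open and shut (so a half turn about z gives the same grasp; the last joint's range is limited). The gripper opens to 85 mm and grips with 20 to 120 N. Pads are 22 mm wide; open, the fingers measure 114 mm over their backs; the gripper's body (76 mm by 85 mm) begins 54 mm behind the grasp point. The pads swing forward as they close: fully open they stand 13 mm farther back than shut.
Start: joints at [1.005, 0.313, 1.498, -0, 1.331, -0.223], TCP at [176.479, 494.456, 231.294] pointing down, gripper open.
Joint ranges: [-2.94, 2.94], [-0.97, 2.17], [0.19, 2.56], [-1.23, 4.37], [0.02, 3.11], [-2.88, 2.88]. Speed limits (rad/s): [2.39, 2.39, 3.01, 3.14, 3.14, 3.14].

INTERFACE

Orientations are given as a unit quaternion [w, x, y, z].
In Python, from rig import ctrl, cams, job gives the robot as it stands. The module is installed in compiled form; this text tells all that it offers.
- The arm moves only by the tool drive_tool, never from a script. Its arguments are lists of equal length, an entry for each row: "gripper": the opening, from 0 (shut) to 1 (fully open); "dp": the shift along the tool's x, y, z normalised to -1 to 1, where 1 is 0.2 m, a list of three; "twist": the turn about the tool's z normalised to -1 to 1, where 1 is 90 degrees. In form: {"gripper": [gripper, ...], "dp": [[tx, ty, tz], ...], "twist": [twist, ...]}. A call has 1 to 20 rows; each row is the pose to reach, as a shift and turn from the pose commanded when the call began, along the tool's axes at that moment; what a row does not reach only later rows make up. A row lasts 1/10 s, in which the tool goes at most 50 mm and 8.59 degrees, less where a joint would pass 70% of its speed; a pose out of reach is approached as far as the arm can. A call with a number of a shift or a turn outside -1 to 1 is refused whole. A call with a gripper value outside its range is refused whole. The fingers move at their own pace and stop on an object; "newtons" is the grip in N (left out, the last holds). Time passes only in rows, so rows that repeat a pose let the fingers close. It gives the time, the measured TCP pose, the force and the opening at its end, in the units of the state.
- ctrl.sense(): the state, without advancing time (a new reading comes with each control period).
- cams.capture(name): name is "side" or "top"; returns a dict with "pixels" (480x640x3 uint8, red, green, blue), "camera_matrix" (3x3 intrinsics, pixels), "k1" (the pictures are not rectified: a ray, as slopes to the right and down, at radius r is drawn at 1 + k1 r^2 times it, then the intrinsics apply), "xyz" and "orientation" of the camera in the world. Camera axes: x right, y down, z forward; pixel columns grow to the right and rows downward; lengths in mm; the calibration is good to about 2 mm. A picture is of the moment at which its call begins. There is no depth.
- job.finish_job(): hands the job in, once; it reports no verdict.
The state is a dict: "time_s": time; "joints": joint angles; "dq": joint speeds; "tau": joint torques, N m; "eef_pos": TCP position; "ee_rot": TCP orientation; "force": force on the tool from outside, world axes, zero at the start; "wrist_torque": the same for the moment, N m; "grip_width": opening from 0.0 (shut) to 1.0 (fully open).
Only numpy, scipy, OpenCV 4.12 (cv2) and the standard library are available. Lean on these libraries where they do the work, as an engineer would, in place of code of your own. Each camera call takes 0.05 s, during which the arm holds its last target.

## Working session

There is one attempt and no reset: what is moved stays moved. The work goes in short steps, Python scripts to look and compute and a tool call to move; the robot and the scene stay as the last step left them, time stands still between calls to the robot, and variables do not carry over. Pictures are saved under pics/ and viewed, and the job is handed in when it is done.

Besides the shell and the picture viewer there is one more tool, called after "Emit:" by a JSON object that holds its "op" and its "data", one argument or row to a line. drive_tool: Moves the arm, as the interface text tells. Scaled input: -1 to 1 covers 0.2 m each way for a shift and 90 degrees each way for a turn. Its arguments: {"type":"object","properties":{"gripper":{"type":"array","items":{"type":"number"}},"dp":{"type":"array","items":{"type":"array","items":{"type":"number"}}},"twist":{"type":"array","items":{"type":"number"}},"newtons":{"type":"number"}},"required":["gripper","dp","twist"]}

```bash
mkdir -p pics; ls
python3 - <<'E'
from rig import ctrl,cams,job
import cv2,numpy as np
s=ctrl.sense();print(s, ctrl.tcp_to_grasp)
for n in("side","top"):
    c=cams.capture(n);cv2.imwrite(f"pics/{n}0.png",c["pixels"][:,:,::-1])
    print(n,c["camera_matrix"],c["k1"],c["xyz"],c["orientation"])
E
```

```text
pics
{'time_s': 0.0, 'joints': array([ 1.00458870e+00,  3.13459941e-01,  1.49845705e+00,  1.34752492e-05,
        1.33101432e+00, -2.23359683e-01]), 'dq': array([ 0.00236931,  0.00054504, -0.00055246, -0.00019987, -0.00015588,
       -0.00042835]), 'tau': array([ 1.80648349e-04, -4.12259102e+01, -2.59748948e+01, -1.43064067e-04,
        4.03569342e-03, -7.18898605e-06]), 'eef_pos': array([176.33096818, 494.21861743, 230.72248209]), 'ee_rot': array([-2.63469068e-04,  1.70587163e-01,  9.85342363e-01, -6.15324911e-04]), 'force': array([ 0.38430068, -0.32914779, -0.08569232]), 'wrist_torque': array([ 0.00392443, -0.04083085,  0.03069798]), 'grip_width': 1.0017078226056528} 18.700000000000003
side [[550.28916026   0.         321.96739458]
 [  0.         550.28916026 241.31551549]
 [  0.           0.           1.        ]] 0.026870856173207888 [ 207.26318995  749.24092978 1142.27596312] [ 0.05648697 -0.17884483  0.92127712 -0.34069373]
top [[507.52021985   0.         309.90773479]
 [  0.         507.52021985 228.80464836]
 [  0.           0.           1.        ]] -0.11196216361285134 [ 433.71054524  -44.67307303 1265.79759543] [-0.02056165  0.70952506 -0.70339895  0.03716612]
```

View pics/side0.png

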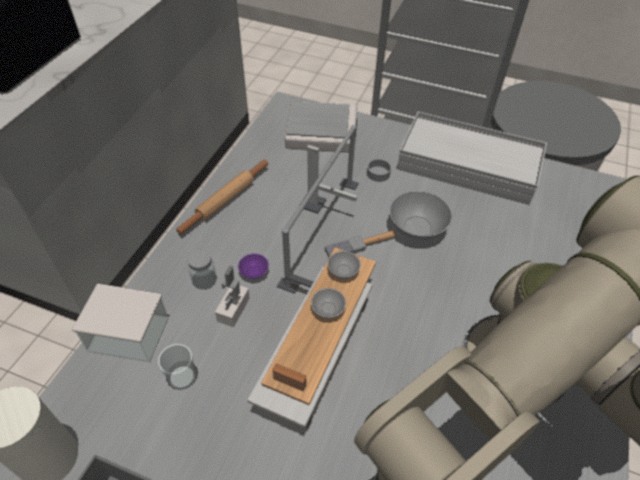

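View pics/top0.png

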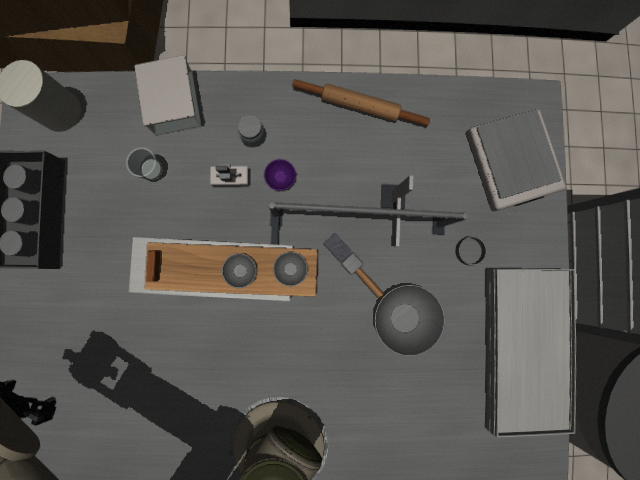

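```bash
cat > h.py <<'E'
from rig import ctrl,cams,job
import cv2,numpy as np
from scipy.spatial.transform import Rotation as R
def cap(n):
    c=cams.capture(n); return c
def Rc(c):
    return R.from_quat(c["orientation"],scalar_first=True).as_matrix()
def ray(c,uv):
    p=cv2.undistortPoints(np.array([[uv]],float),c["camera_matrix"],np.array([c["k1"],0,0,0.]))[0,0]
    d=Rc(c)@np.array([p[0],p[1],1]); return np.array(c["xyz"]),d/np.linalg.norm(d)
def onz(c,uv,z):
    o,d=ray(c,uv); return o+d*(z-o[2])/d[2]
def tri(c1,u1,c2,u2):
    o1,d1=ray(c1,u1);o2,d2=ray(c2,u2)
    A=np.stack([d1,-d2],1);t=np.linalg.lstsq(A,o2-o1,rcond=None)[0]
    a=o1+t[0]*d1;b=o2+t[1]*d2
    return (a+b)/2,np.linalg.norm(a-b)
def proj(c,P):
    M=Rc(c).T
    return cv2.projectPoints(np.array([P],float).reshape(-1,1,3),cv2.Rodrigues(M)[0],-M@np.array(c["xyz"]),c["camera_matrix"],np.array([c["k1"],0,0,0.]))[0][:,0]
def crop(c,x0,y0,x1,y1,f,name):
    im=c["pixels"][y0:y1,x0:x1,::-1]
    cv2.imwrite(name,cv2.resize(im,None,fx=f,fy=f,interpolation=cv2.INTER_CUBIC))
E
python3 - <<'E'
from h import *
t=cap("top");s=cap("side")
crop(t,120,130,280,250,5,"pics/t_a.png")   # shelf/tag
crop(t,260,160,480,320,3.6,"pics/t_b.png")
crop(s,190,230,400,420,3.1,"pics/s_a.png")
crop(s,260,110,380,300,3.1,"pics/s_b.png")
E
```

```text
(no output)
```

View pics/t_a.png

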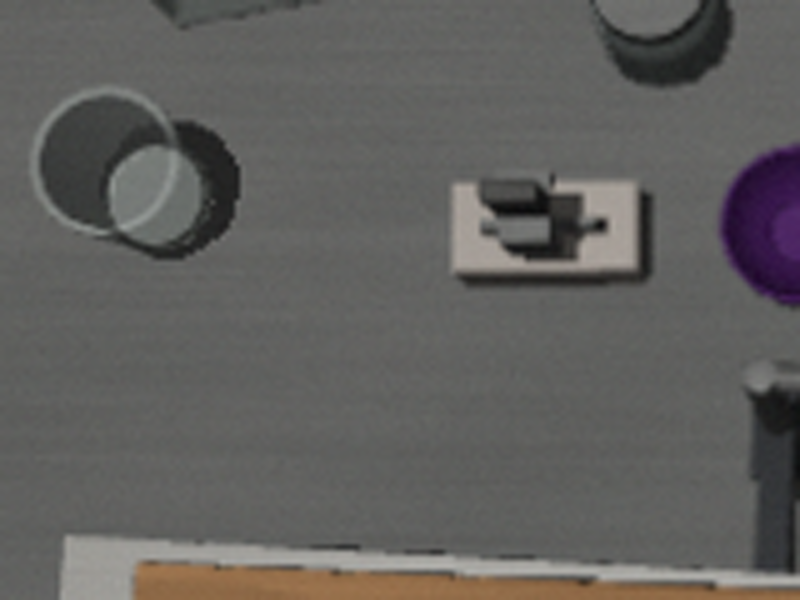

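View pics/t_b.png

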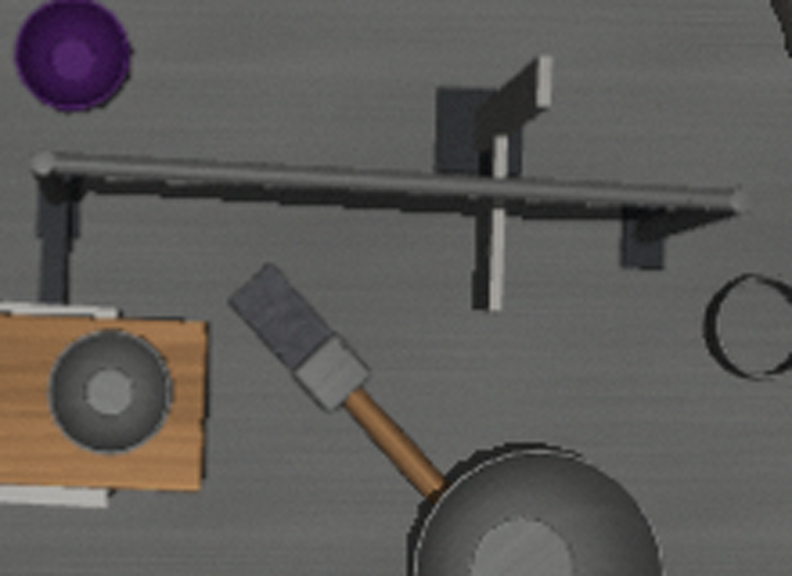

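View pics/s_a.png

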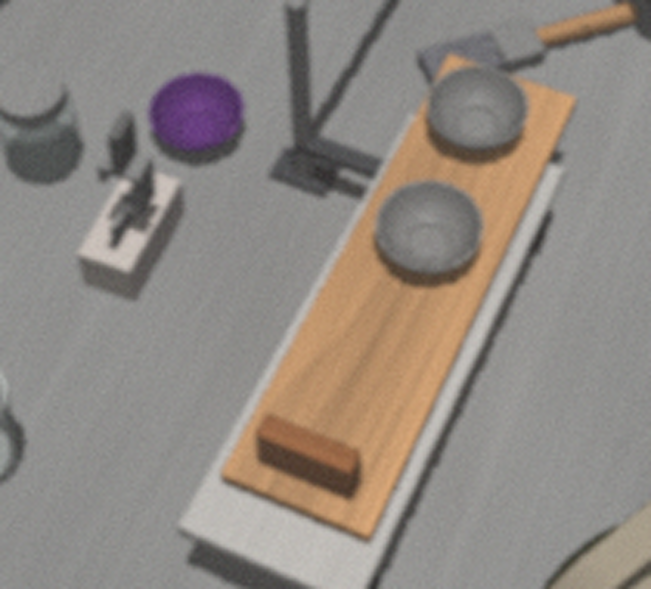

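View pics/s_b.png

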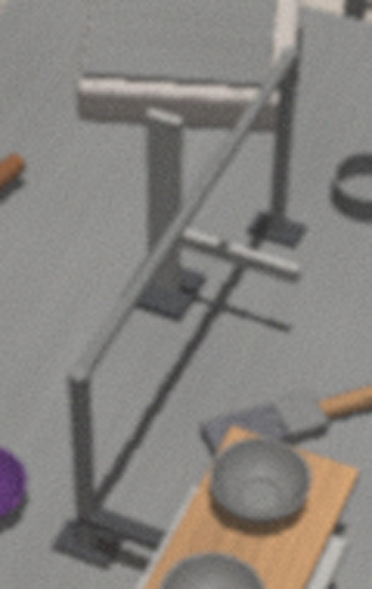

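Run:
```python
from h import *
t=cap("top");s=cap("side")
np.set_printoptions(precision=1,suppress=True)
A=lambda u,v,x0,y0,f:((u+.5)/f+x0-.5,(v+.5)/f+y0-.5)
ta=lambda u,v:A(u,v,120,130,5); tb=lambda u,v:A(u,v,260,160,3.6); sa=lambda u,v:A(u,v,190,230,3.1); sb=lambda u,v:A(u,v,260,110,3.1)
for n,p,z in [("sh_in_far",ta(65,537),70),("sh_out_far",tb(118,312),70),("sh_out_near",tb(107,505),70),
 ("bd_far",tb(208,322),84),("bd_near",tb(201,489),84),("rail0",tb(42,163),210),("rail1",tb(738,201),210),
 ("fing",tb(495,309),85),("finger_far",tb(499,200),85),("bladeN",tb(543,106),210),("bladeF",tb(546,58),210),
 ("hold1",ta(452,182),43),("hold2",ta(638,180),43),("hold3",ta(640,271),43),("hold4",ta(455,272),43)]:
    print(n,onz(t,p,z))
for n,p,z in [("sh_in_far",sa(180,527),70),("sh_out_near",sa(565,170),70),("bd_far",sa(450,55),84),("bd_near",sa(576,97),84),("bd_in_far",sa(222,477),84),("bd_in_near",sa(370,537),84),
 ("rail0",sb(78,370),210),("rail1",sb(292,45),210),("fing",sb(297,272),85)]:
    print("s",n,onz(s,p,z))
crop(t,200,155,260,195,13,"pics/t_tag.png")
crop(s,210,255,255,325,8.5,"pics/s_tag.png")
```

```text
sh_in_far [508.1 348.7  70. ]
sh_out_far [489.9 -31.5  70. ]
sh_out_near [364.2 -25.6  70. ]
bd_far [483.3 -90.   84. ]
bd_near [375.7 -86.2  84. ]
rail0 [569.7  12.1 210. ]
rail1 [ 551.9 -398.7  210. ]
fing [ 493.2 -277.1   85. ]
finger_far [ 564.7 -280.2   85. ]
bladeN [ 606.9 -282.   210. ]
bladeF [ 635.6 -284.2  210. ]
hold1 [685.7 172.6  43. ]
hold2 [687.5  81.5  43. ]
hold3 [642.4  79.6  43. ]
hold4 [641.1 169.9  43. ]
s sh_in_far [509.3 347.3  70. ]
s sh_out_near [364.3 -25.5  70. ]
s bd_far [484.2 -88.8  84. ]
s bd_near [376.5 -86.4  84. ]
s bd_in_far [495.2 310.8  84. ]
s bd_in_near [388.  312.6  84. ]
s rail0 [575.1   3.6 210. ]
s rail1 [ 557.6 -416.3  210. ]
s fing [ 494.6 -274.3   85. ]
```

View pics/t_tag.png

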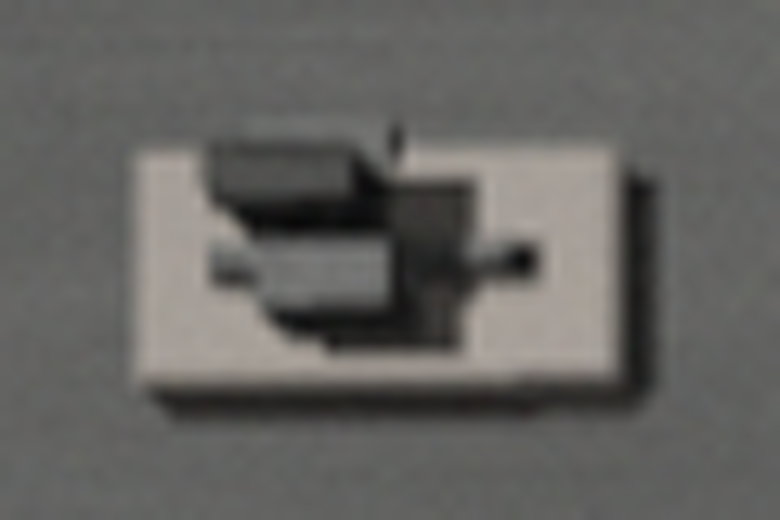

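View pics/s_tag.png

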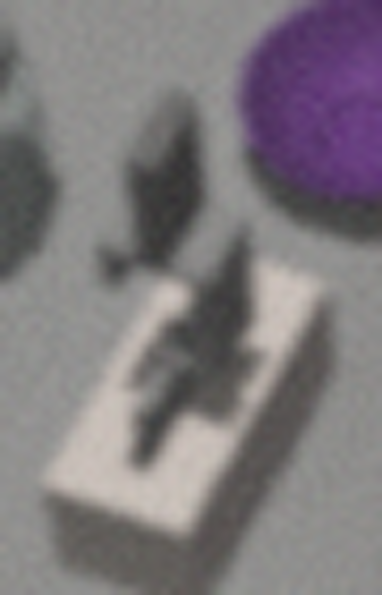

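Run:
```python
from h import *
np.set_printoptions(precision=0,suppress=True)
t=cap("top");s=cap("side")
c0=np.array([664.2,125.9]);
for cam,n,(x0,y0,x1,y1,f) in ((t,"t",(200,155,260,195,13)),(s,"s",(205,250,260,325,8))):
  im=cv2.resize(cam["pixels"][y0:y1,x0:x1,::-1],None,fx=f,fy=f,interpolation=cv2.INTER_CUBIC)
  def box(xa,xb,hy,za,zb,col):
    for z in (za,zb):
      P=[[c0[0]+a,c0[1]+b,z] for a,b in((xa,-hy),(xb,-hy),(xb,hy),(xa,hy))]
      q=(proj(cam,P)-[x0,y0]+.5)*f
      cv2.polylines(im,[q.astype(np.int32)],True,col,1)
  box(-5,5,13,118,164,(0,255,0))     # tab
  box(-22,22,45,0,43,(255,0,0))
  box(-3,3,28,8,68,(0,0,255))  # plate
  cv2.imwrite(f"pics/{n}_ov.png",im)
```

```text
(no output)
```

View pics/t_ov.png

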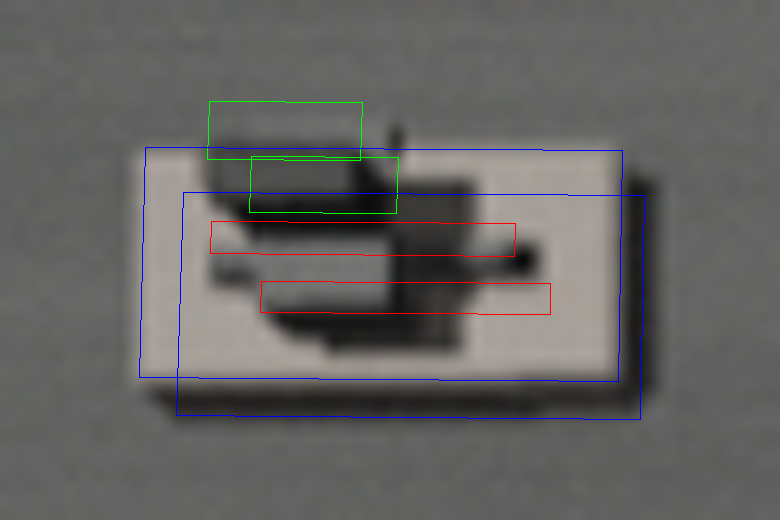

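View pics/s_ov.png

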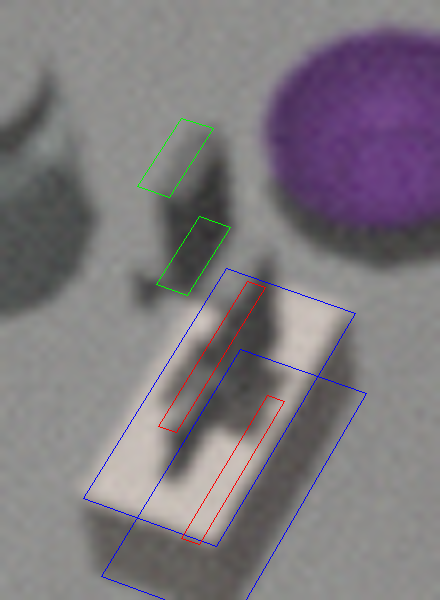

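```bash
cat > ov.py <<'E'
from h import *
t=cap("top");s=cap("side")
c0=np.array([664.2,125.9]);
for sg,h in ((1,"A"),(-1,"B")):
 out=[]
 for cam,n,(x0,y0,x1,y1,f) in ((t,"t",(203,155,253,195,10)),(s,"s",(210,255,250,325,8))):
  im=cv2.resize(cam["pixels"][y0:y1,x0:x1,::-1],None,fx=f,fy=f,interpolation=cv2.INTER_CUBIC)
  def box(xa,xb,hy,za,zb,col):
    for z in (za,zb):
      P=[[c0[0]+sg*a,c0[1]+b,z] for a,b in((xa,-hy),(xb,-hy),(xb,hy),(xa,hy))]
      q=(proj(cam,P)-[x0,y0]+.5)*f
      cv2.polylines(im,[q.astype(np.int32)],True,col,1)
  box(-5,5,13,118,164,(0,255,0))
  box(-16.5,-11.5,12,73,118,(0,255,255)) #wall yellow
  box(11.5,16.5,12,99,118,(255,0,255)) # lip
  box(-16.5,5,12,68,73,(255,255,0)) # step cyan
  out.append(im)
 H=max(o.shape[0] for o in out)
 cv2.imwrite(f"pics/ov{h}.png",np.hstack([np.pad(o,((0,H-o.shape[0]),(0,0),(0,0))) for o in out])[:600,:800])
E
python3 ov.py
```

```text
(no output)
```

View pics/ovA.png

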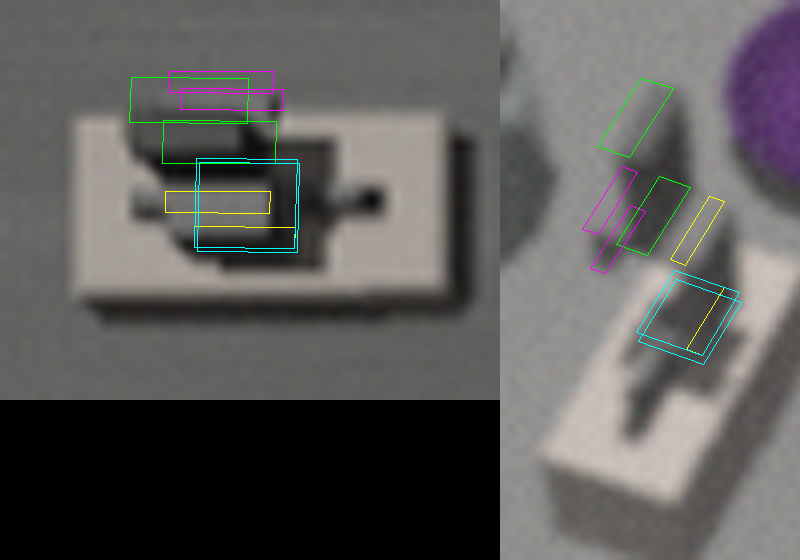

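View pics/ovB.png

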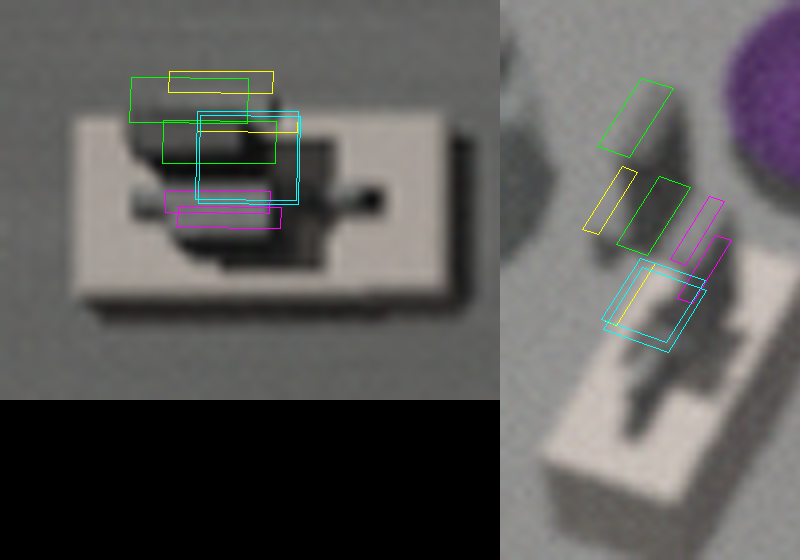

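```bash
cat > mv.py <<'E'
# usage: mv.py x y z toolY_deg  -> shift in tool axes (units of 0.2 m), twist
import sys
from h import *
s=ctrl.sense();p=s["eef_pos"];M=R.from_quat(s["ee_rot"],scalar_first=True).as_matrix()
print("pose",p.round(1),"toolY",round(np.degrees(np.arctan2(M[1,1],M[0,1])),2),"z",M[:,2].round(3),"t",round(s["time_s"],2),"F",s["force"].round(1),"T",s["wrist_torque"].round(2),"g",round(s["grip_width"],3),"j",s["joints"].round(2))
if len(sys.argv)>4:
    x,y,z,a=map(float,sys.argv[1:5]);a0=np.degrees(np.arctan2(M[1,1],M[0,1]))
    d=M.T@(np.array([x,y,z])-p)/200; da=(a-a0+90)%180-90
    print("dp",d.round(3),"twist",round(-da/90,4),"dist",np.linalg.norm(d)*200)
E
python3 mv.py 664 126 265 1
```

```text
pose [176.5 494.4 231.3] toolY 70.36 z [-0. -0. -1.] t 0.5 F [-0.3  0.4  0.2] T [ 0.02 -0.    0.01] g 0.999 j [ 1.    0.31  1.5  -0.    1.33 -0.22]
dp [-2.915 -0.916 -0.169] twist 0.7706 dist 612.0164972466412
```

Emit:
{"op": "drive_tool", "data": {
  "gripper": [1,1,1,1,1,1],
  "dp": [
    [-0.1,-0.03,-0.08],
    [-0.3,-0.1,-0.17],
    [-0.5,-0.16,-0.17],
    [-0.7,-0.22,-0.17],
    [-0.9,-0.28,-0.17],
    [-0.95,-0.3,-0.17]
  ],
  "twist": [0.05,0.1,0.17,0.25,0.3,0.35]
}}

```text
time_s: 1.1
eef_pos: [337.9, 372.0, 265.2]
ee_rot: [0.0, 0.435, 0.901, -0.0]
force: [0.4, 0.4, -0.2]
grip_width: 1.002
```

```bash
python3 mv.py 664 126 265 1
```

```text
pose [337.9 372.  265.2] toolY 38.47 z [ 0.    -0.001 -1.   ] t 1.1 F [ 0.4  0.4 -0.2] T [ 0.02  0.02 -0.01] g 1.002 j [ 0.6   0.24  1.51 -0.    1.4  -0.07]
dp [-1.977  0.511  0.002] twist 0.4164 dist 408.50684969356996
```

Emit:
{"op": "drive_tool", "data": {
  "gripper": [1,1,1,1,1,1],
  "dp": [
    [-0.2,0.05,0],
    [-0.4,0.1,0],
    [-0.6,0.15,0],
    [-0.8,0.2,0],
    [-0.95,0.25,0],
    [-0.98,0.25,0]
  ],
  "twist": [0.08,0.16,0.24,0.32,0.4,0.416]
}}

```text
time_s: 1.7
eef_pos: [499.3, 250.8, 264.6]
ee_rot: [0.0, 0.701, 0.714, -0.0]
force: [-0.8, 1.2, -0.1]
grip_width: 0.998
```

```bash
python3 mv.py 664 126 240 1
```

```text
pose [499.3 250.8 264.6] toolY 1.05 z [-0.    -0.001 -1.   ] t 1.7 F [-0.8  1.2 -0.1] T [ 0.01 -0.03 -0.03] g 0.998 j [ 0.26  0.37  1.34 -0.    1.44  0.24]
dp [-0.639  0.812  0.123] twist 0.0005 dist 208.07945983606172
```

Emit:
{"op": "drive_tool", "data": {
  "gripper": [1,1,1,1,1,1,1],
  "dp": [
    [-0.15,0.19,0],
    [-0.3,0.38,0],
    [-0.45,0.57,0],
    [-0.6,0.76,0],
    [-0.64,0.81,0],
    [-0.64,0.81,0.12],
    [-0.64,0.81,0.12]
  ],
  "twist": [0,0,0,0,0,0,0]
}}

```text
time_s: 2.4
eef_pos: [661.2, 129.1, 238.0]
ee_rot: [-0.002, 0.698, 0.716, -0.002]
force: [-1.0, -0.1, -0.8]
grip_width: 0.999
```

```bash
python3 mv.py 664 126 130 1
python3 - <<'E'
from h import *
t=cap("top");s=cap("side")
crop(t,180,120,300,200,6,"pics/t1.png");crop(s,180,190,280,330,4.2,"pics/s1.png")
E
```

```text
pose [661.2 129.1 238. ] toolY 1.46 z [-0.006  0.    -1.   ] t 2.4 F [-1.  -0.1 -0.8] T [-0.04  0.05 -0.03] g 0.999 j [ 0.02  0.66  0.95  0.    1.54 -0.01]
dp [-0.016  0.017  0.54 ] twist 0.0052 dist 108.08449698118048
```

View pics/t1.png

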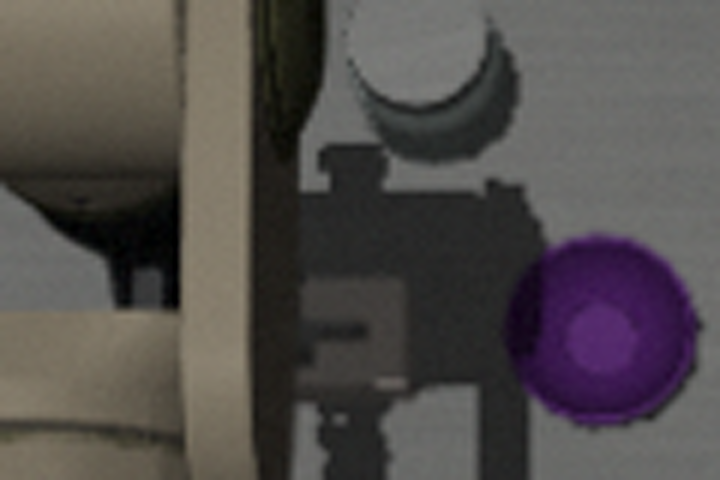

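View pics/s1.png

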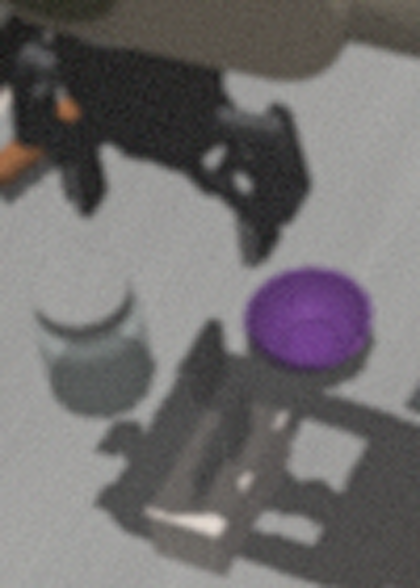

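Emit:
{"op": "drive_tool", "data": {
  "gripper": [1,1,1,1,1,1],
  "dp": [
    [0,0,0],
    [0,0,0.15],
    [0,0,0.3],
    [0,0,0.4],
    [0,0,0.4],
    [0,0,0.4]
  ],
  "twist": [0,0,0,0,0,0]
}}

```text
time_s: 3.1
eef_pos: [662.7, 129.2, 163.0]
ee_rot: [0.001, 0.698, 0.716, 0.001]
force: [0.5, -0.2, 0.5]
grip_width: 1.001
```

```bash
python3 mv.py 664 126 128 1
python3 - <<'E'
from h import *
s=cap("side")
crop(s,180,190,280,330,4.2,"pics/s2.png")
E
```

```text
pose [662.7 129.2 163. ] toolY 1.45 z [ 0.002  0.    -1.   ] t 3.1 F [ 0.5 -0.2  0.5] T [0.02 0.07 0.02] g 1.001 j [ 0.02  0.7   1.07 -0.    1.37 -0.01]
dp [-0.016  0.006  0.175] twist 0.005 dist 35.18787674414605
```

View pics/s2.png

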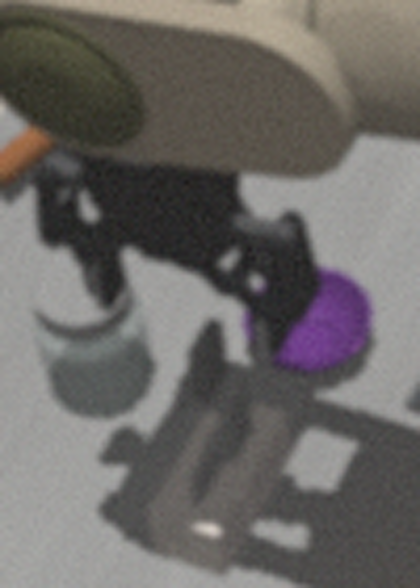

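Emit:
{"op": "drive_tool", "data": {
  "gripper": [1,1,1,1,0.7,0.5],
  "dp": [
    [-0.015,0.005,0.06],
    [-0.015,0.005,0.12],
    [-0.015,0.005,0.175],
    [-0.015,0.005,0.175],
    [-0.015,0.005,0.175],
    [-0.015,0.005,0.175]
  ],
  "twist": [0,0.005,0.005,0.005,0.005,0.005],
  "newtons": 40
}}

```text
time_s: 3.75
eef_pos: [663.6, 125.9, 126.8]
ee_rot: [0.0, 0.701, 0.713, 0.0]
force: [0.6, -0.2, -0.4]
grip_width: 0.691
```

```bash
python3 mv.py 664 126 128 1
python3 - <<'E'
from h import *
s=cap("side")
crop(s,180,190,280,330,4.2,"pics/s3.png")
E
```

```text
pose [663.6 125.9 126.8] toolY 0.97 z [ 0.001  0.    -1.   ] t 3.75 F [ 0.6 -0.2 -0.4] T [ 0.    0.01 -0.01] g 0.691 j [ 0.01  0.73  1.11  0.    1.29 -0.  ]
dp [ 0.     0.002 -0.006] twist -0.0003 dist 1.2348348861978786
```

View pics/s3.png

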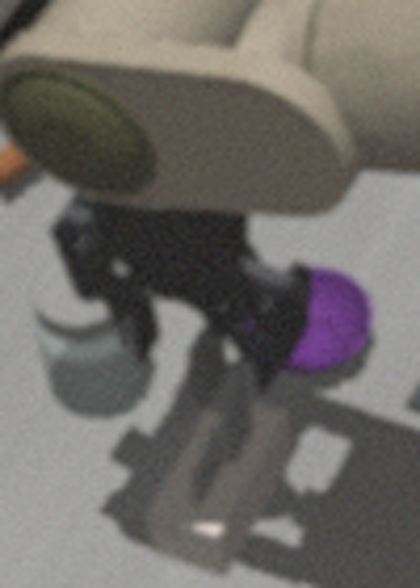

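Emit:
{"op": "drive_tool", "data": {
  "gripper": [0.4,0.3,0.2,0,0,0,0,0],
  "dp": [
    [0,0,0],
    [0,0,0],
    [0,0,0],
    [0,0,0],
    [0,0,0],
    [0,0,0],
    [0,0,0],
    [0,0,0]
  ],
  "twist": [0,0,0,0,0,0,0,0],
  "newtons": 50
}}

```text
time_s: 4.6
eef_pos: [663.5, 125.9, 126.5]
ee_rot: [0.0, 0.701, 0.713, 0.0]
force: [0.0, -0.4, 2.1]
grip_width: 0.107
```

```bash
python3 mv.py 664 126 128 1
```

```text
pose [663.5 125.9 126.5] toolY 0.97 z [ 0.  0. -1.] t 4.6 F [ 0.  -0.4  2.1] T [-0.   -0.11  0.01] g 0.107 j [ 0.01  0.73  1.12  0.    1.29 -0.  ]
dp [ 0.001  0.003 -0.008] twist -0.0004 dist 1.6183476623503061
```

Emit:
{"op": "drive_tool", "data": {
  "gripper": [0,0,0,0,0,0,0,0,0],
  "dp": [
    [0,0,-0.04],
    [0,0,-0.1],
    [0,0,-0.2],
    [0,0,-0.3],
    [0,0,-0.4],
    [0,0,-0.5],
    [0,0,-0.6],
    [0,0,-0.64],
    [0,0,-0.64]
  ],
  "twist": [0,0,0,0,0,0,0,0,0]
}}

```text
time_s: 5.5
eef_pos: [663.6, 126.0, 255.7]
ee_rot: [0.001, 0.701, 0.713, 0.001]
force: [-0.2, -0.1, -1.6]
grip_width: 0.113
```

```bash
python3 mv.py 490 100 255 -2.6
python3 - <<'E'
from h import *
s=cap("side")
crop(s,180,150,300,330,3.3,"pics/s4.png")
E
```

```text
pose [663.6 126.  255.7] toolY 0.97 z [ 0.002  0.    -1.   ] t 5.5 F [-0.2 -0.1 -1.6] T [-0.03 -0.01  0.01] g 0.113 j [ 0.01  0.65  0.91  0.    1.57 -0.  ]
dp [-0.115 -0.87   0.002] twist 0.0397 dist 175.48202218897237
```

View pics/s4.png

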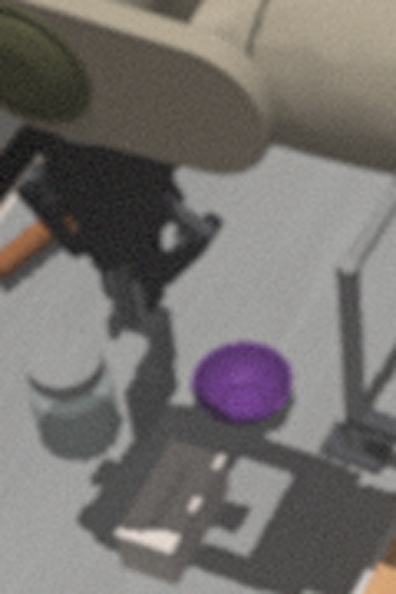

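Emit:
{"op": "drive_tool", "data": {
  "gripper": [0,0,0,0,0,0,0,0,0],
  "dp": [
    [0,-0.05,0],
    [0,-0.17,0],
    [-0.02,-0.3,0],
    [-0.04,-0.43,0],
    [-0.06,-0.56,0],
    [-0.08,-0.69,0],
    [-0.1,-0.8,0],
    [-0.115,-0.87,0],
    [-0.115,-0.87,0]
  ],
  "twist": [0,0.01,0.02,0.03,0.04,0.04,0.04,0.04,0.04]
}}

```text
time_s: 6.45
eef_pos: [488.3, 99.9, 253.7]
ee_rot: [-0.001, 0.723, 0.691, -0.001]
force: [0.5, 0.3, -1.1]
grip_width: 0.112
```

```bash
python3 mv.py 500 -95 251 -2.6
```

```text
pose [488.3  99.9 253.7] toolY -2.64 z [-0.002  0.    -1.   ] t 6.45 F [ 0.5  0.3 -1.1] T [-0.02 -0.03  0.03] g 0.112 j [-0.03  0.24  1.54 -0.    1.37  0.01]
dp [-0.971  0.103  0.014] twist -0.0004 dist 195.25558596116994
```

Emit:
{"op": "drive_tool", "data": {
  "gripper": [0,0,0,0,0,0,0,0,0,0],
  "dp": [
    [-0.05,0,0],
    [-0.17,0,0],
    [-0.3,0,0],
    [-0.43,0,0],
    [-0.56,0,0],
    [-0.69,0.03,0],
    [-0.82,0.06,0],
    [-0.93,0.1,0.01],
    [-0.97,0.1,0.01],
    [-0.97,0.1,0.01]
  ],
  "twist": [0,0,0,0,0,0,0,0,0,0]
}}

```text
time_s: 7.45
eef_pos: [500.8, -95.7, 251.7]
ee_rot: [-0.001, 0.724, 0.69, -0.0]
force: [0.1, 0.9, -0.4]
grip_width: 0.111
```

```bash
python3 mv.py 562 -105 251 -2.6
python3 - <<'E'
from h import *
s=cap("side");t=cap("top")
crop(s,240,120,380,300,3.3,"pics/s5.png")
crop(t,260,160,420,280,5,"pics/t5.png")
E
```

```text
pose [500.8 -95.7 251.7] toolY -2.72 z [-0.001  0.    -1.   ] t 7.45 F [ 0.1  0.9 -0.4] T [-0.03  0.01 -0.03] g 0.111 j [-0.42  0.27  1.51 -0.    1.37 -0.37]
dp [-0.032  0.308  0.003] twist -0.0013 dist 61.88090556978897
```

View pics/s5.png

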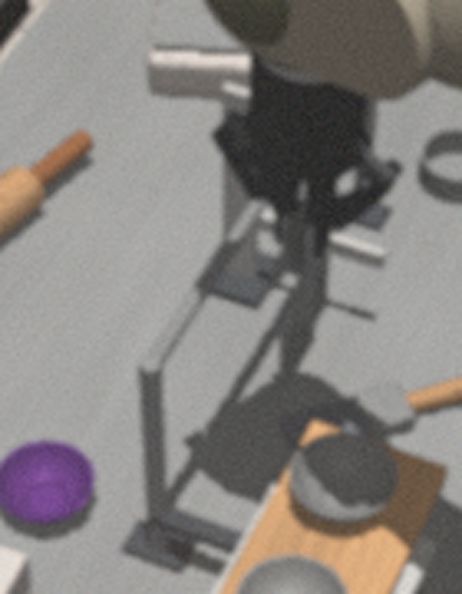

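View pics/t5.png

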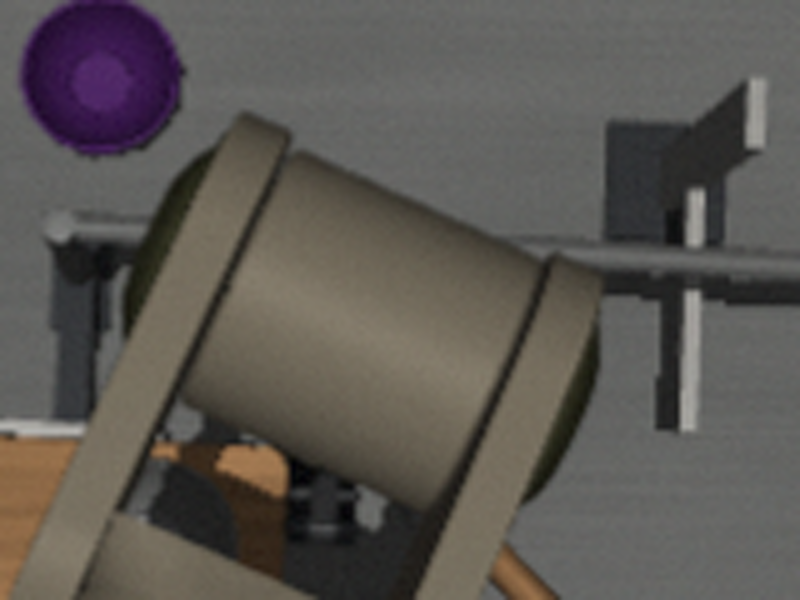

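Emit:
{"op": "drive_tool", "data": {
  "gripper": [0,0,0,0,0,0,0,0,0],
  "dp": [
    [0,0.04,0],
    [0,0.09,0],
    [0,0.14,0],
    [0,0.19,0],
    [0,0.23,0],
    [0,0.27,0],
    [0,0.3,0],
    [0,0.315,0],
    [0,0.315,0]
  ],
  "twist": [0,0,0,0,0,0,0,0,0]
}}

```text
time_s: 8.45
eef_pos: [564.0, -97.6, 252.2]
ee_rot: [-0.0, 0.723, 0.691, -0.0]
force: [-0.5, -0.9, -1.2]
grip_width: 0.112
```

```bash
python3 mv.py 564.5 -98 251 -2.6
python3 - <<'E'
from h import *
s=cap("side");t=cap("top")
crop(s,240,120,380,300,3.3,"pics/s6.png")
crop(t,260,160,420,280,5,"pics/t6.png")
E
```

```text
pose [564.  -97.6 252.2] toolY -2.62 z [-0.  0. -1.] t 8.45 F [-0.5 -0.9 -1.2] T [ 0.02 -0.06 -0.  ] g 0.112 j [-0.38  0.41  1.31  0.    1.42 -0.33]
dp [-0.002  0.003  0.006] twist -0.0002 dist 1.358413224568846
```

View pics/s6.png

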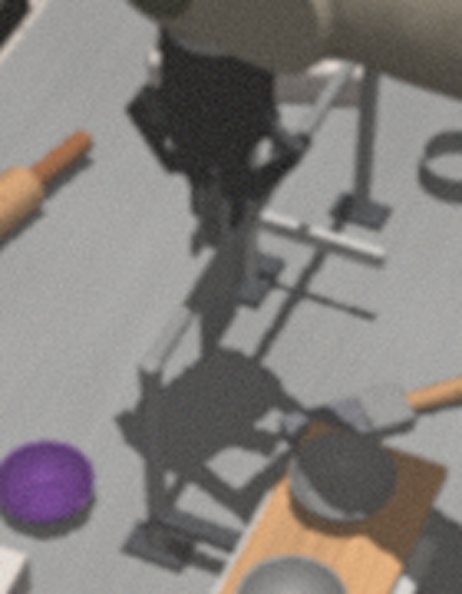

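View pics/t6.png

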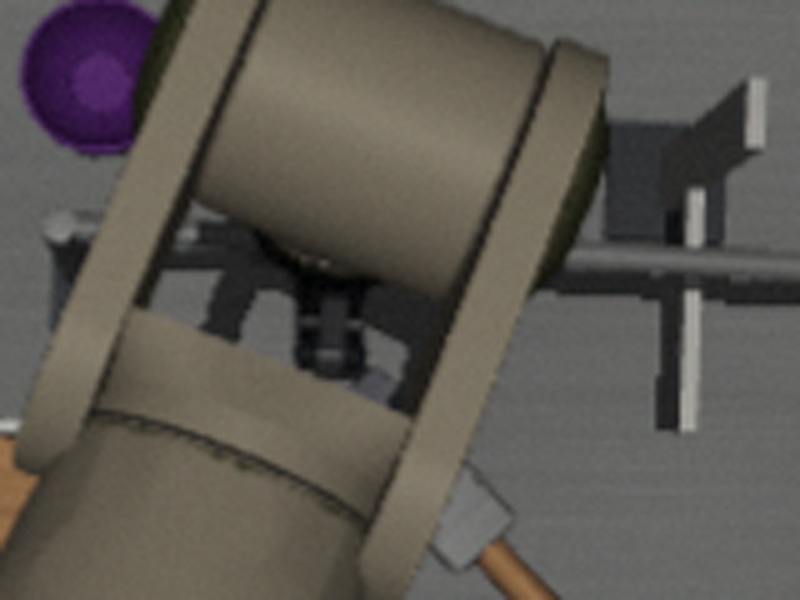

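Emit:
{"op": "drive_tool", "data": {
  "gripper": [0,0,0,0,0,0,0],
  "dp": [
    [0,0,0.03],
    [0,0,0.06],
    [0,0,0.08],
    [0,0,0.095],
    [0,0,0.105],
    [0,0,0.105],
    [0,0,0.105]
  ],
  "twist": [0,0,0,0,0,0,0]
}}

```text
time_s: 9.25
eef_pos: [563.8, -97.7, 231.4]
ee_rot: [0.0, 0.723, 0.691, 0.0]
force: [0.5, -0.1, -1.2]
grip_width: 0.113
```

```bash
python3 mv.py 564.5 -98 230 -2.6
python3 - <<'E'
from h import *
s=cap("side")
crop(s,240,120,380,300,3.3,"pics/s7.png")
E
```

```text
pose [563.8 -97.7 231.4] toolY -2.63 z [ 0. -0. -1.] t 9.25 F [ 0.5 -0.1 -1.2] T [-0.01 -0.02  0.01] g 0.113 j [-0.38  0.42  1.35 -0.    1.37 -0.33]
dp [-0.002  0.003  0.007] twist -0.0004 dist 1.6156607297492556
```

View pics/s7.png

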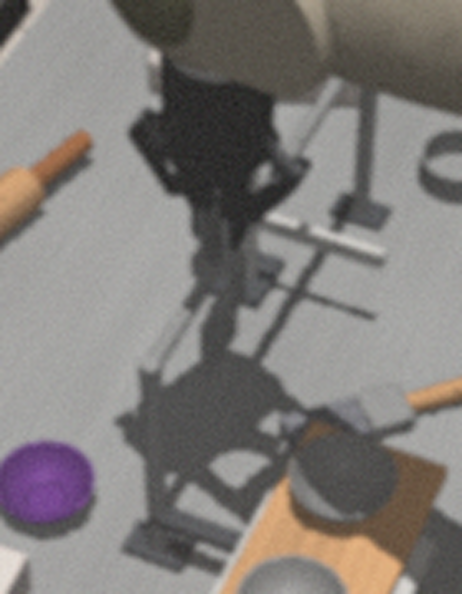

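Emit:
{"op": "drive_tool", "data": {
  "gripper": [0,0,0,0,0,0,0,0,0,0,0,0,0],
  "dp": [
    [-0.03,0,0],
    [-0.1,0,0],
    [-0.2,0,0],
    [-0.3,0.001,0],
    [-0.4,0.001,0],
    [-0.5,0.002,0],
    [-0.6,0.002,0],
    [-0.7,0.003,0],
    [-0.8,0.004,0],
    [-0.87,0.004,0],
    [-0.9,0.004,0],
    [-0.904,0.004,0],
    [-0.904,0.004,0]
  ],
  "twist": [0,0,0,0,0,0,0,0,0,0,0,0,0]
}}

```text
time_s: 10.6
eef_pos: [556.4, -277.8, 231.3]
ee_rot: [-0.0, 0.723, 0.691, 0.0]
force: [0.7, 0.0, -1.6]
grip_width: 0.114
```

```bash
python3 mv.py 556.4 -278.4 229.5 -2.6
python3 - <<'E'
from h import *
s=cap("side");t=cap("top")
crop(s,280,100,400,250,4,"pics/s8.png")
crop(t,340,160,480,280,5,"pics/t8.png")
E
```

```text
pose [ 556.4 -277.8  231.3] toolY -2.6 z [ 0.  0. -1.] t 10.6 F [ 0.7  0.  -1.6] T [ 0. -0.  0.] g 0.114 j [-0.65  0.53  1.18  0.    1.43 -0.61]
dp [-0.003  0.     0.009] twist -0.0 dist 1.8999350330621083
```

View pics/s8.png

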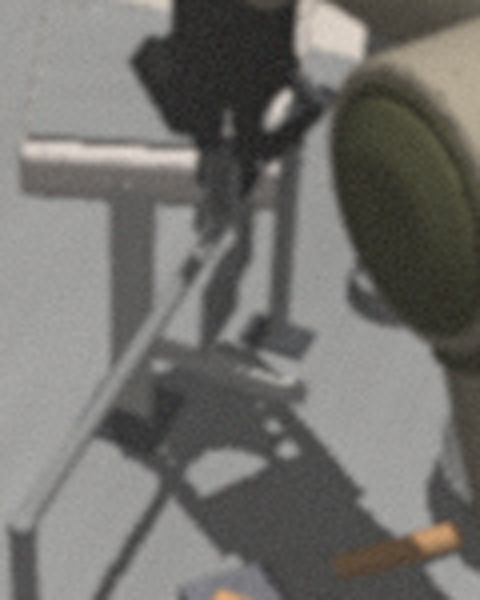

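View pics/t8.png

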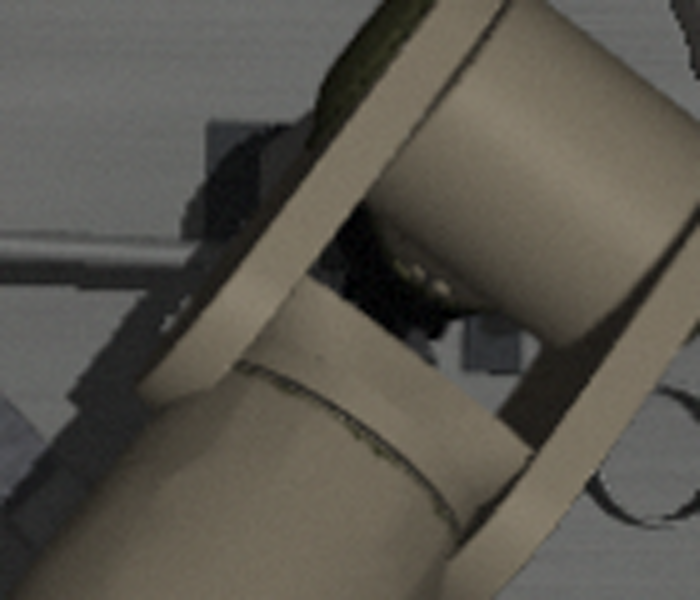

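Emit:
{"op": "drive_tool", "data": {
  "gripper": [0,0,0,0],
  "dp": [
    [0,0,0.004],
    [0,0,0.007],
    [-0.002,0,0.008],
    [-0.002,0,0.008]
  ],
  "twist": [0,0,0,0]
}}

```text
time_s: 11.1
eef_pos: [556.3, -278.6, 229.7]
ee_rot: [-0.0, 0.723, 0.691, -0.0]
force: [-0.2, -0.1, -0.7]
grip_width: 0.112
```

Emit:
{"op": "drive_tool", "data": {
  "gripper": [0.15,0.2,0.3,0.4,0.4,0.4],
  "dp": [
    [0,0,0],
    [0,0,0],
    [0,0,0],
    [0,0,0],
    [0,0,0],
    [0,0,0]
  ],
  "twist": [0,0,0,0,0,0]
}}

```text
time_s: 11.7
eef_pos: [556.3, -278.7, 229.7]
ee_rot: [-0.0, 0.723, 0.691, 0.0]
force: [-0.2, -0.5, -0.3]
grip_width: 0.399
```

```bash
python3 mv.py
python3 - <<'E'
from h import *
s=cap("side")
crop(s,280,100,400,250,4,"pics/s9.png")
E
```

```text
pose [ 556.3 -278.7  229.7] toolY -2.63 z [-0.  0. -1.] t 11.7 F [-0.2 -0.5 -0.3] T [-0.02 -0.03  0.01] g 0.399 j [-0.65  0.53  1.18  0.    1.43 -0.61]
```

View pics/s9.png

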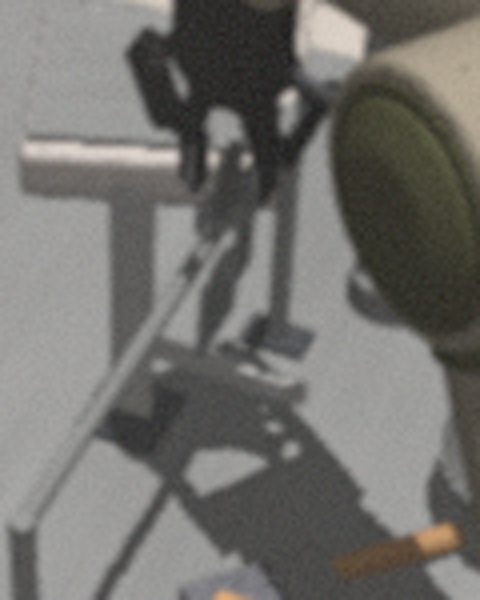

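Emit:
{"op": "drive_tool", "data": {
  "gripper": [0.4,0.4,0.4,0.4,0.4,0.4],
  "dp": [
    [0,0,-0.05],
    [0,0,-0.15],
    [0,0,-0.3],
    [0,0,-0.4],
    [0,0,-0.4],
    [0,0,-0.4]
  ],
  "twist": [0,0,0,0,0,0]
}}

```text
time_s: 12.35
eef_pos: [556.2, -278.6, 309.6]
ee_rot: [0.0, 0.723, 0.691, -0.0]
force: [-0.5, 0.6, -0.5]
grip_width: 0.401
```

Emit:
{"op": "drive_tool", "data": {
  "gripper": [0.5,1,1,1,1,1,1],
  "dp": [
    [0.1,-0.04,0],
    [0.3,-0.08,0],
    [0.5,-0.12,0],
    [0.7,-0.16,0],
    [0.85,-0.2,0],
    [0.95,-0.22,0],
    [0.95,-0.22,0]
  ],
  "twist": [0,0,0,0,0,0,0]
}}

```text
time_s: 13.05
eef_pos: [520.4, -84.7, 309.0]
ee_rot: [-0.001, 0.722, 0.692, -0.0]
force: [-0.7, -0.3, -0.5]
grip_width: 1.003
```

```bash
python3 mv.py 440.8 286.7 309 88
python3 - <<'E'
from h import *
s=cap("side");t=cap("top")
crop(s,280,100,400,250,4,"pics/s10.png")
crop(t,340,160,480,280,5,"pics/t10.png")
E
```

```text
pose [520.4 -84.7 309. ] toolY -2.47 z [-0.001  0.001 -1.   ] t 13.05 F [-0.7 -0.3 -0.5] T [-0.07 -0.01 -0.01] g 1.003 j [-0.38  0.28  1.35  0.    1.52 -0.34]
dp [ 1.838 -0.478  0.002] twist 0.9948 dist 379.8426134155286
```

View pics/s10.png

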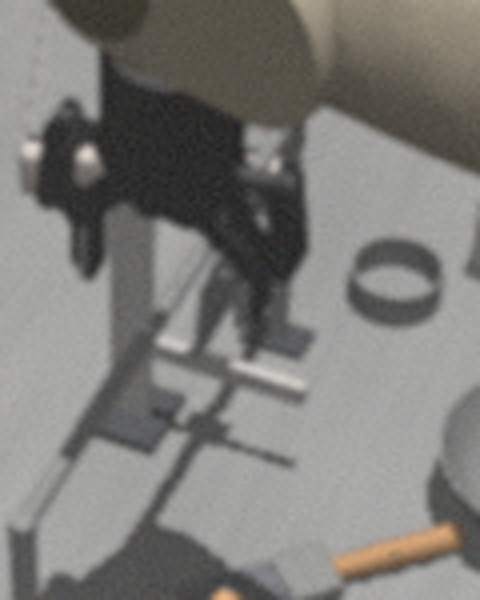

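View pics/t10.png

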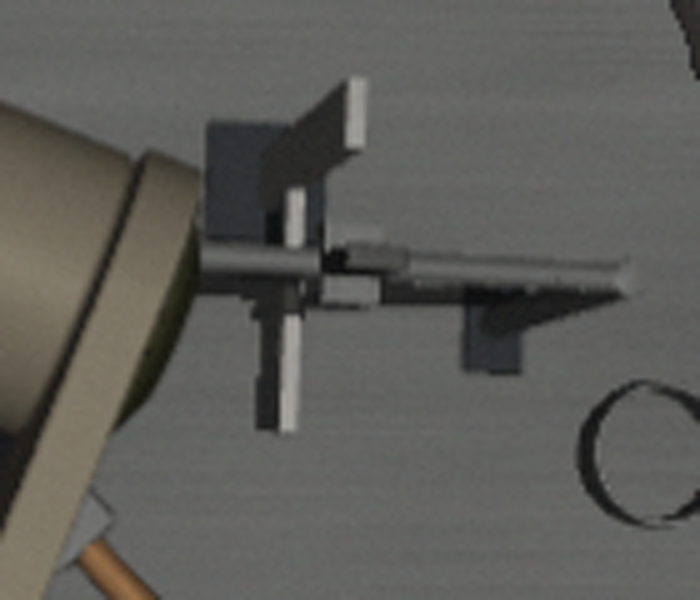

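Run:
```python
from h import *
t=cap("top")
f=lambda u,v:((u+.5)/5+339.5,(v+.5)/5+159.5)
S=lambda p:((p[0]-427)*.999-(p[1]+28.5)*.046,(p[0]-427)*.046+(p[1]+28.5)*.999)
for n,p,z in (("roof",f(351,291),221),("tabfront_top",f(377,247),267),("tabfront_bot",f(377,270),221),("tabL",f(350,247),267),("tabR",f(408,247),267),("finger end",f(290,432),85),("finger far",f(294,190),85),("blade",f(357,115),210)):
    w=onz(t,p,z);print(n,w.round(1),np.round(S(w),1))
```

```text
roof [ 544.4 -277.4  221. ] [ 128.8 -243.3]
tabfront_top [ 557.4 -277.9  267. ] [ 141.7 -243.2]
tabfront_bot [ 553.4 -288.6  221. ] [ 138.2 -254. ]
tabL [ 557.2 -267.   267. ] [ 141.1 -232.2]
tabR [ 557.5 -290.5  267. ] [ 142.5 -255.8]
finger end [ 492.  -278.2   85. ] [  76.4 -246.4]
finger far [ 606.6 -280.9   85. ] [ 191.  -243.9]
blade [ 620.8 -283.3  210. ] [ 205.4 -245.6]
```

Emit:
{"op": "drive_tool", "data": {
  "gripper": [1,1,1,1,1,1,1,1],
  "dp": [
    [0.1,-0.04,0],
    [0.25,-0.08,0],
    [0.4,-0.12,0],
    [0.55,-0.16,0],
    [0.7,-0.2,0],
    [0.85,-0.22,0],
    [0.92,-0.24,0],
    [0.92,-0.24,0]
  ],
  "twist": [-0.05,-0.13,-0.21,-0.29,-0.37,-0.45,-0.5,-0.5]
}}

```text
time_s: 14.0
eef_pos: [481.6, 99.6, 309.3]
ee_rot: [-0.0, 0.403, 0.915, -0.0]
force: [0.8, 0.2, -0.1]
grip_width: 1.003
```

```bash
python3 mv.py 440.8 286.7 250 88.3
```

```text
pose [481.6  99.6 309.3] toolY 42.48 z [-0.001  0.    -1.   ] t 14.0 F [ 0.8  0.2 -0.1] T [ 0.01 -0.03  0.04] g 1.003 j [-0.03  0.19  1.45  0.    1.5  -0.78]
dp [0.827 0.481 0.297] twist -0.5091 dist 200.45142852336144
```

Run:
```python
from h import *
s=cap("side");t=cap("top")
crop(t,120,230,330,310,3.8,"pics/t11.png")
crop(s,250,340,350,430,6,"pics/s11.png")
```

```text
(no output)
```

View pics/t11.png

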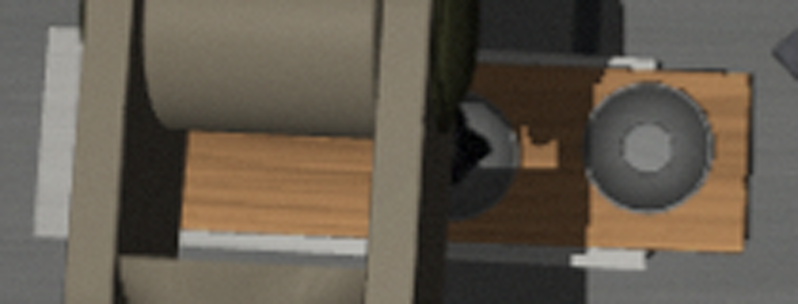

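View pics/s11.png

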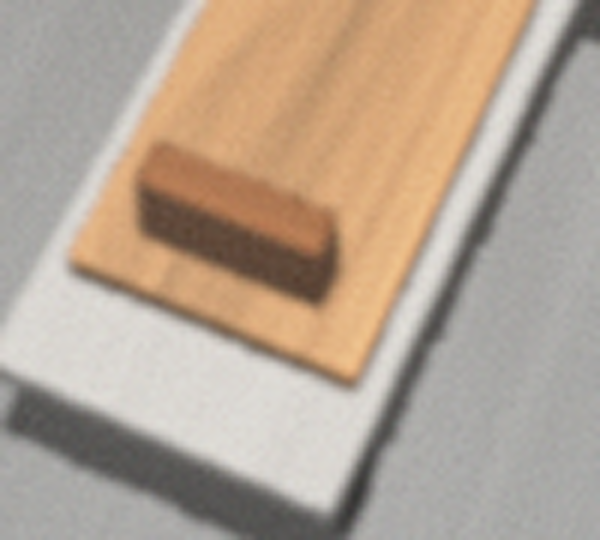

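Run:
```python
from h import *
s=cap("side")
f=lambda u,v:((u+.5)/6+249.5,(v+.5)/6+339.5)
c=[onz(s,f(*p),128) for p in ((160,145),(140,182),(318,252),(337,212))]
for p in c: print(p.round(1))
print(np.mean(c,0))
```

```text
[473.9 278.8 128. ]
[474.4 293.7 128. ]
[409.2 294.6 128. ]
[408.9 279.  128. ]
[441.61141049 286.53483903 128.        ]
```

Emit:
{"op": "drive_tool", "data": {
  "gripper": [1,1,1,1,1,1,1,1,1],
  "dp": [
    [0.1,0.06,0],
    [0.25,0.15,0],
    [0.4,0.24,0],
    [0.55,0.33,0],
    [0.7,0.42,0],
    [0.827,0.481,0],
    [0.827,0.481,0.15],
    [0.827,0.481,0.297],
    [0.827,0.481,0.297]
  ],
  "twist": [-0.05,-0.13,-0.21,-0.29,-0.37,-0.45,-0.5,-0.509,-0.509]
}}

```text
time_s: 15.05
eef_pos: [440.4, 284.8, 246.9]
ee_rot: [-0.003, 0.017, 1.0, -0.001]
force: [0.2, -0.2, -0.1]
grip_width: 1.001
```

```bash
python3 mv.py 441.2 286.6 150 88.3
```

```text
pose [440.4 284.8 246.9] toolY 88.04 z [-0.007 -0.003 -1.   ] t 15.05 F [ 0.2 -0.2 -0.1] T [-0.03  0.01 -0.04] g 1.001 j [ 0.35  0.3   1.47 -0.    1.38 -1.19]
dp [-0.007  0.01   0.484] twist -0.0029 dist 96.89476146068635
```

Emit:
{"op": "drive_tool", "data": {
  "gripper": [1,1,1,1,1,1,1],
  "dp": [
    [0,0.005,0.1],
    [0,0.005,0.25],
    [0,0.005,0.4],
    [0,0.005,0.5],
    [0,0.005,0.5],
    [0,0.005,0.5],
    [0,0.005,0.5]
  ],
  "twist": [0,0,0,0,0,0,0]
}}

```text
time_s: 15.75
eef_pos: [442.3, 287.2, 152.2]
ee_rot: [0.001, 0.016, 1.0, 0.001]
force: [-0.3, 0.5, 0.1]
grip_width: 1.002
```

```bash
python3 mv.py 441.2 286.6 90 88.3
python3 - <<'E'
from h import *
s=cap("side")
crop(s,230,290,370,430,4.2,"pics/s12.png")
E
```

```text
pose [442.3 287.2 152.2] toolY 88.12 z [ 0.003  0.001 -1.   ] t 15.75 F [-0.3  0.5  0.1] T [-0.01  0.03 -0.05] g 1.002 j [ 0.35  0.39  1.6   0.    1.14 -1.18]
dp [ 0.006 -0.004  0.311] twist -0.002 dist 62.183276464036354
```

View pics/s12.png

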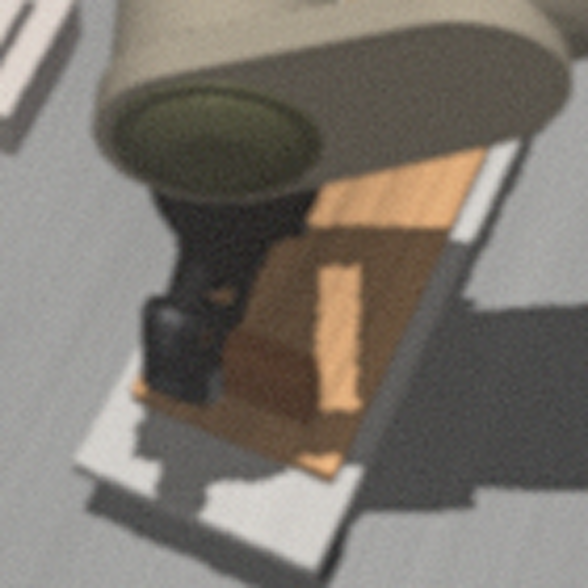

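Emit:
{"op": "drive_tool", "data": {
  "gripper": [1,1,1,1,1,1],
  "dp": [
    [0.005,-0.003,0.1],
    [0.005,-0.003,0.2],
    [0.005,-0.003,0.27],
    [0.005,-0.003,0.305],
    [0.005,-0.003,0.305],
    [0.005,-0.003,0.305]
  ],
  "twist": [0,0,0,0,0,0]
}}

```text
time_s: 16.4
eef_pos: [440.7, 286.8, 90.3]
ee_rot: [0.001, 0.016, 1.0, 0.0]
force: [0.3, -0.0, 0.4]
grip_width: 1.007
```

```bash
python3 mv.py 441.2 286.6 90 88.3
python3 - <<'E'
from h import *
s=cap("side")
crop(s,230,290,370,430,4.2,"pics/s13.png")
E
```

```text
pose [440.7 286.8  90.3] toolY 88.18 z [ 0.001  0.001 -1.   ] t 16.4 F [ 0.3 -0.   0.4] T [-0.01  0.01 -0.02] g 1.007 j [ 0.35  0.47  1.67  0.    1.   -1.19]
dp [-0.003 -0.001  0.001] twist -0.0014 dist 0.6141108639098342
```

View pics/s13.png

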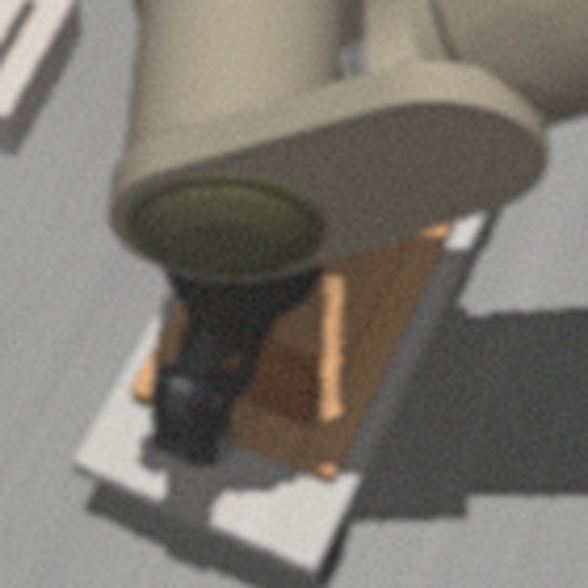

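Emit:
{"op": "drive_tool", "data": {
  "gripper": [0.7,0.5,0.4,0.3,0,0,0,0,0],
  "dp": [
    [0,0,0],
    [0,0,0],
    [0,0,0],
    [0,0,0],
    [0,0,0],
    [0,0,0],
    [0,0,0],
    [0,0,0],
    [0,0,0]
  ],
  "twist": [0,0,0,0,0,0,0,0,0],
  "newtons": 80
}}

```text
time_s: 17.35
eef_pos: [440.3, 286.8, 89.5]
ee_rot: [0.0, 0.016, 1.0, 0.0]
force: [-0.5, 1.0, 4.6]
grip_width: 0.204
```

```bash
python3 mv.py 441.2 286.6 90 88.3
python3 - <<'E'
from h import *
s=cap("side");t=cap("top")
crop(s,230,230,400,430,3,"pics/s14.png");crop(t,120,200,420,320,2.6,"pics/t14.png")
E
```

```text
pose [440.3 286.8  89.5] toolY 88.18 z [ 0.  0. -1.] t 17.35 F [-0.5  1.   4.6] T [0.16 0.14 0.  ] g 0.204 j [ 0.35  0.47  1.67  0.    1.   -1.19]
dp [-0.005 -0.001 -0.002] twist -0.0013 dist 1.0467802408637559
```

View pics/s14.png

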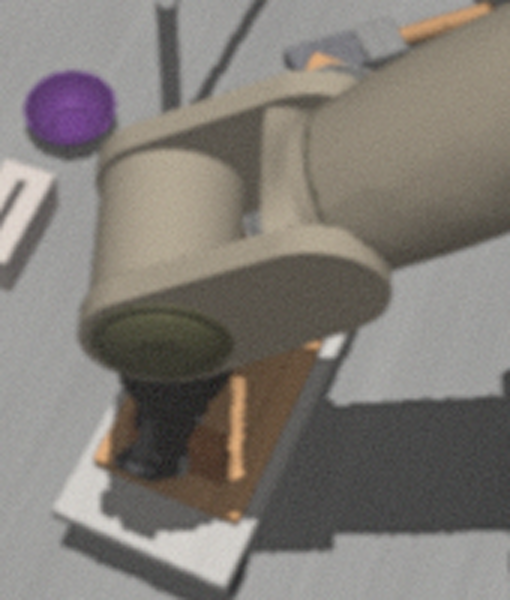

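View pics/t14.png

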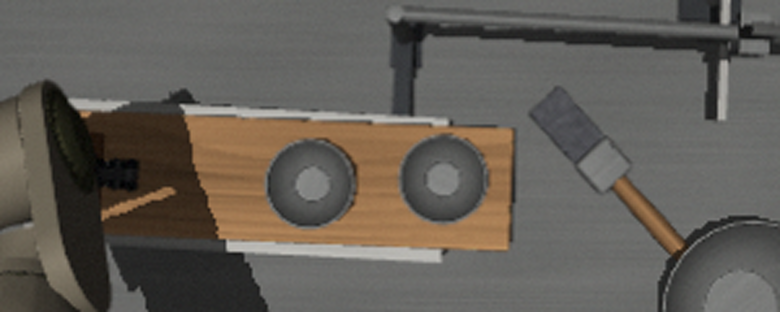

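Emit:
{"op": "drive_tool", "data": {
  "gripper": [0,0,0,0,0,0,0,0,0,0,0,0,0,0,0,0,0,0,0,0],
  "dp": [
    [0,-0.005,0],
    [0,-0.02,0],
    [0.001,-0.04,0],
    [0.001,-0.07,0],
    [0.001,-0.1,0],
    [0.002,-0.14,0],
    [0.002,-0.18,0],
    [0.003,-0.22,0],
    [0.004,-0.26,0],
    [0.004,-0.3,0],
    [0.005,-0.34,0],
    [0.005,-0.38,0],
    [0.006,-0.42,0],
    [0.006,-0.46,0],
    [0.007,-0.5,0],
    [0.007,-0.54,0],
    [0.008,-0.57,0],
    [0.008,-0.59,0],
    [0.008,-0.6,0],
    [0.008,-0.6,0]
  ],
  "twist": [0,0,0,0,0,0,0,0,0,0,0,0,0,0,0,0,0,0,0,0]
}}

```text
time_s: 19.45
eef_pos: [434.9, 166.6, 89.5]
ee_rot: [0.0, 0.016, 1.0, 0.0]
force: [-0.3, 1.9, 4.8]
grip_width: 0.204
```

```bash
python3 mv.py
python3 - <<'E'
from h import *
s=cap("side");t=cap("top")
crop(t,220,180,440,320,3.6,"pics/t15.png");crop(s,240,120,440,400,2.1,"pics/s15.png")
E
```

```text
pose [434.9 166.6  89.5] toolY 88.16 z [ 0.001  0.    -1.   ] t 19.45 F [-0.3  1.9  4.8] T [ 0.33  0.05 -0.09] g 0.204 j [ 0.11  0.36  1.85  0.    0.93 -1.43]
```

View pics/t15.png

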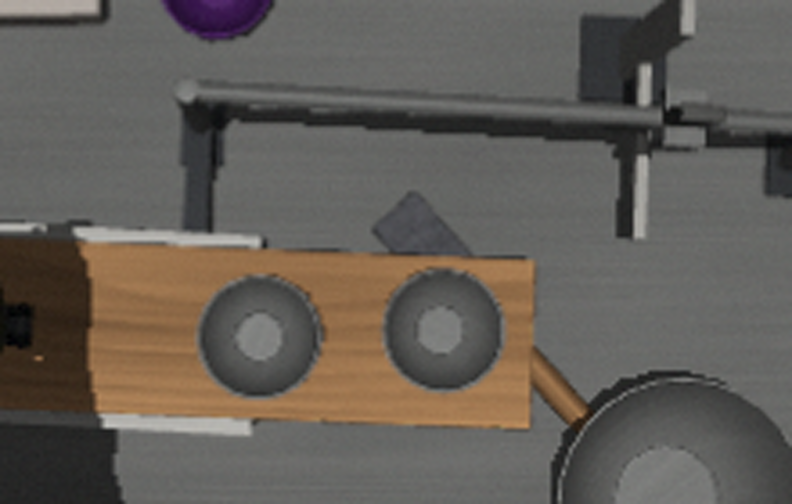

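View pics/s15.png

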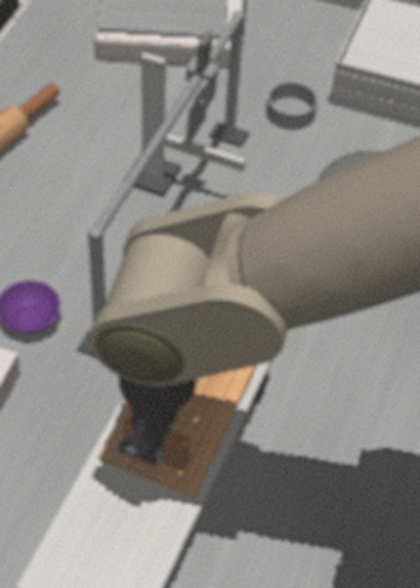

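```bash
cat > meas.py <<'E'
from h import *
f=lambda u,v:((u+.5)/3.6+219.5,(v+.5)/3.6+179.5)
S=lambda p:(round((p[0]-427)*.999-(p[1]+28.5)*.046,1),round((p[0]-427)*.046+(p[1]+28.5)*.999,1))
E
python3 - <<'E'
from meas import *
t=cap("top")
a=onz(t,f(535,261),84);b=onz(t,f(529,428),84);c=onz(t,f(641,238),85);d=onz(t,f(645,64),85)
print(a,b,c,d);print(S(a),S(b),S((a+b)/2),S(c),S(d))
E
```

```text
[ 477.13859241 -208.97731248   84.        ] [ 369.18100976 -205.15239052   84.        ] [ 492.58488708 -278.4076798    85.        ] [ 607.03417007 -281.87538627   85.        ]
(np.float64(58.4), np.float64(-178.0)) (np.float64(-49.6), np.float64(-179.1)) (np.float64(4.4), np.float64(-178.6)) (np.float64(77.0), np.float64(-246.6)) (np.float64(191.5), np.float64(-244.8))
```

Emit:
{"op": "drive_tool", "data": {
  "gripper": [0,0,0,0,0,0,0,0,0,0,0,0,0,0,0,0],
  "dp": [
    [0,-0.005,0],
    [0,-0.02,0],
    [0,-0.04,0],
    [0.001,-0.07,0],
    [0.001,-0.1,0],
    [0.002,-0.13,0],
    [0.002,-0.16,0],
    [0.003,-0.19,0],
    [0.003,-0.22,0],
    [0.004,-0.25,0],
    [0.004,-0.28,0],
    [0.005,-0.305,0],
    [0.005,-0.32,0],
    [0.005,-0.33,0],
    [0.005,-0.334,0],
    [0.005,-0.334,0]
  ],
  "twist": [0,0,0,0,0,0,0,0,0,0,0,0,0,0,0,0]
}}

```text
time_s: 21.2
eef_pos: [431.8, 100.3, 89.5]
ee_rot: [0.0, 0.016, 1.0, 0.0]
force: [0.1, 4.3, 6.0]
grip_width: 0.201
```

```bash
python3 mv.py
python3 - <<'E'
from h import *
s=cap("side");t=cap("top")
crop(t,220,180,440,320,3.6,"pics/t16.png");crop(s,240,120,440,400,2.1,"pics/s16.png")
E
```

```text
pose [431.8 100.3  89.5] toolY 88.16 z [ 0.001  0.001 -1.   ] t 21.2 F [0.1 4.3 6. ] T [0.66 0.04 0.02] g 0.201 j [-0.04  0.32  1.91  0.    0.91 -1.58]
```

View pics/t16.png

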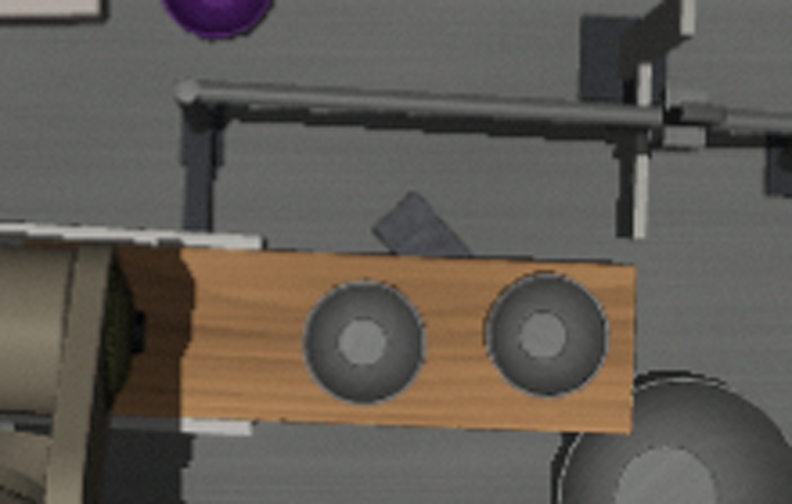

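View pics/s16.png

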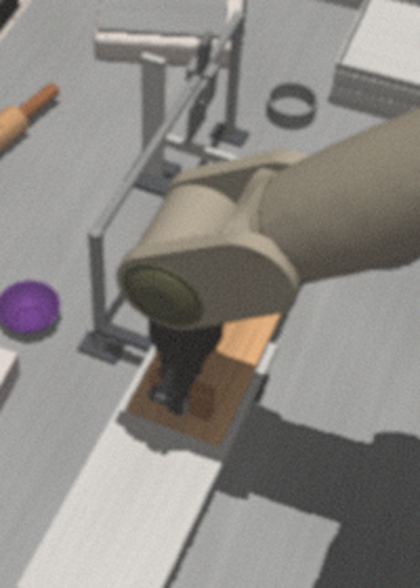

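Run:
```python
from meas import *
t=cap("top")
a=onz(t,f(636,267),84);b=onz(t,f(631,433),84);c=onz(t,f(641,238),85);d=onz(t,f(645,64),85)
print(S(a),S(b),S((a+b)/2),S(c),S(d), np.linalg.norm(a-b))
m=onz(t,f(547,333),112); print("mould1",S(m))
```

```text
(np.float64(58.0), np.float64(-244.3)) (np.float64(-49.7), np.float64(-245.7)) (np.float64(4.2), np.float64(-245.0)) (np.float64(77.0), np.float64(-246.6)) (np.float64(191.5), np.float64(-244.8)) 107.66640512624888
mould1 (np.float64(12.1), np.float64(-183.9))
```

Emit:
{"op": "drive_tool", "data": {
  "gripper": [0,0,0,0,0,0],
  "dp": [
    [0,0,0],
    [0,0,0],
    [0,0,0],
    [0,0,0],
    [0,0,0],
    [0,0,0]
  ],
  "twist": [0,0,0,0,0,0]
}}

```text
time_s: 21.95
eef_pos: [431.8, 100.3, 89.5]
ee_rot: [0.0, 0.016, 1.0, 0.0]
force: [0.3, 3.5, 6.7]
grip_width: 0.203
```

```bash
python3 mv.py
python3 - <<'E'
from h import *
t=cap("top")
cv2.imwrite("pics/final.png",t["pixels"][:,:,::-1])
E
```

```text
pose [431.8 100.3  89.5] toolY 88.16 z [ 0.001  0.001 -1.   ] t 21.95 F [0.3 3.5 6.7] T [ 0.73  0.   -0.09] g 0.203 j [-0.04  0.32  1.91  0.    0.91 -1.58]
```

View pics/final.png

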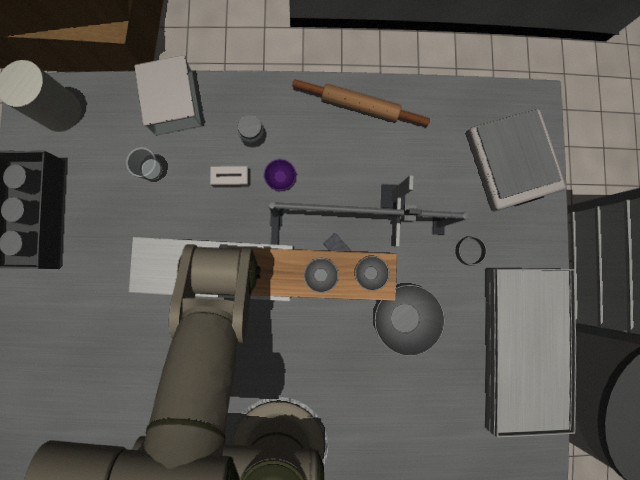

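The final top view shows the board end at column 396, in line with the marker finger at column 397. Both moulds are on the board at (321,275) and (371,272), the tag hangs at about (411,217), and the bystanders haven't moved.

```bash
python3 -c "
from rig import job
print(job.finish_job())"
```

```text
the job is handed in; nothing more can be done
None
```

I completed both parts and handed the job in at about 22 s of robot time. `finish_job` reports no verdict, so the results below are my own measurements.

- **Tag:** I lifted it out of its block, carried it round the shelf end of the rail, and hooked it on from the robot's side about 180 mm short of the marker. I then slid it along and let go. It hangs at about y = -243 mm along the shelf axis, and the marker is at about -245.5 mm, so it is roughly 2 mm off the line (limit 10 mm).
- **Board:** I gripped it by the cleat and slid it out about 185 mm without lifting.
    - **Position:** its outer end measures about -245 mm, within about 1 mm of the marker line. It sits about 4 mm to the side and is turned about 0.015 rad from the shelf.
    - **Hold:** the gripper still holds it at 80 N, pressing down about 6 to 7 N, with the tool vertical.
- **Moulds and other items:** both moulds are on the board, and I saw no bystander moved in the last top view.

Two checks were less exact. My finger readings disagreed by about 2 mm (-244.8 and -246.6 mm). The board end's height and level were only inferred, from its apparent width staying the same and the tool height holding steady.

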